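# Change over two push-latch coin cases

### The job

One of the two walnut coin cases has been left with its lid ajar: first press that lid down until its touch latch catches and it stays shut when you let go. Then press the lid of the other, closed case in so that its latch releases and the lid springs ajar, and leave it like that. Do not disturb the other things on the shelf.

Things in the scene. Friction and masses are not known exactly. Their poses are not given: they have to be found in the camera images.
- case_a: Walnut coin case whose lid starts ajar: a fixed box 150 mm deep (x), 110 mm wide (y), 45 mm high. Either case may stand on the left. Origin: centre of its underside, on the shelf; x points from its front (latch side, facing the robot) to the hinge side, z up. Lid: board 146 x 110 x 12 mm, hinge line along y at x = 71 mm, z = 50 mm; shut, it lies level, its top at z = 62 mm
- case_b: The other walnut coin case, fixed, lid shut and latched at the start: same look, sizes, axes and lid as case_a
- pad_a (a point): Centre of the flush round brass pad (28 mm across) on the upper face of case_a's lid, where to press: 122 mm from the hinge line, 24 mm from the lid's front edge. It moves with the lid; with the lid shut it is at x = -51 mm, y = 0, z = 62 mm in the case's frame. Its z axis points out of the lid's upper face
- pad_b (a point): the same point on the lid of case_b
- lid_a (a joint): Lid angle of case_a, rad: 0 shut and latched, grows as the front rises; ajar about 0.4. A spring lifts it. Push-push latch: each full press to the firm stop (-0.03, 4 mm below shut at the pad), then letting go, toggles it: an open lid latches at 0, a latched lid springs up to 0.4. At the pad it takes 2 to 4 N until the stop; a press of 6 to 20 N is sure. A latched lid cannot be lifted
- lid_b (a joint): The same for the lid of case_b; starts at 0 (shut, latched)
- scale: round brass coin scale, 120 mm across, 54 mm high, loose bystander; origin: centre of its underside
- capsule: clear acrylic coin capsule, a disc 80 mm across and 14 mm thick, loose bystander; origin: centre of its underside
- magnifier: magnifier lying flat, lens 60 mm across, black handle 140 mm from the lens centre to its end, 18 mm high, lying between the cases, loose bystander; origin: under the centre of the lens, handle along its x axis
- tray: pewter coin tray 160 x 110 x 18 mm with compartments, loose bystander; origin: centre of its underside

How it is judged:
By the outcome, as a careful person would: the job done as asked, in the order asked, and still so for the second after the job is handed in, with the robot touching nothing.
It also fails if it takes over 38 s, if anything falls off the work surface, if the arm or the gripper's body presses on something with over 40 N, if the wrist force passes 120 N, or if a joint passes its speed limit or range.

### The arm

A 7-joint arm with a two-finger parallel gripper is mounted at the origin on the work surface. World frame = base frame: x ahead of the robot, y to its left, z up, the work surface at z = 0. Lengths are in mm, angles in rad, forces in N, time in s.
With the tool pointing down it reaches from about 400 to 875 mm from the base axis. Payload 19.3 kg.
Tool frame: the origin (TCP) lies at the very end of the fingers, on their centre line; the grasp point (between the pads) lies 19 mm behind it (grip_point_offset is the z of the grasp point in the tool frame, in mm); z points along the fingers, x is the direction in which the jaws open and shut, and the axes are right-handed (so a half turn about z gives the same grasp; the last joint's range is limited). The gripper opens to 85 mm and grips with 20 to 120 N. Pads are 22 mm wide; open, the fingers measure 114 mm over their backs; the gripper's body (76 mm by 85 mm) begins 54 mm behind the grasp point. The pads swing forward as they close: fully open they stand 13 mm farther back than shut.
Start: joints at [-1.243, 0.521, -0.036, 1.599, 0.021, 1.021, -0.113], TCP at [242.137, 576.181, 231.291] pointing down, gripper open.
Joint ranges: [-2.91, 2.91], [-0.3, 2.13], [-1.5, 1.42], [0.17, 2.43], [-1.26, 4.41], [0.16, 1.93], [-2.52, 2.52]. Speed limits (rad/s): [1.89, 1.89, 2.39, 2.39, 3.01, 3.01, 3.01].

### API

Orientations are given as a 3x3 rotation matrix whose columns are the frame's x, y, z axes.
In Python, from workcell import movep, movel, goto_joints, open_gripper, clamp, wait, inverse_kinematics, read_state, camera, PlanningError, finish_job, grip_point_offset gives the robot as it stands. Calls block until the motion is done:
- movep(position, orientation): joint-space move of the TCP to a pose.
- movel(position, frame=None, max_speed=150, guard=None): straight line of the TCP; frame=None keeps the orientation; max_speed is the mean speed in mm/s. With guard (N) it stops when the force on the tool has changed by that much, and returns True; else False.
- goto_joints(angles): joint-space move.
- open_gripper() and clamp(): open the fingers fully, or close them until they stop; the grip force is fixed at half the most.
- wait(seconds).
- inverse_kinematics(position, orientation): joint angles nearest the present ones, or None.
- read_state(): the state.
- camera(name): name is "side" or "top"; returns a dict with "image" (420x560x3 uint8, blue, green, red), "range_z" (420x560 float32, mm along the optical axis (not along the pixel's ray), 0 where there is no reading), "fx", "fy", "cx", "cy" (pixels), "cam_to_world" (4x4, takes a point from camera to world coordinates). Camera axes: x right, y up, looking along -z (the intrinsics and any distortion apply to the point x, -y, -z); pixel columns grow to the right and rows downward; lengths in mm; the calibration is good to about 2 mm. A picture is of the moment at which its call begins.
A pose or a line that the arm cannot do raises PlanningError and nothing moves.
- finish_job(): hands the job in, once; it reports no verdict.
The state is a dict: "time": time; "qpos": joint angles; "qvel": joint speeds; "joint_efforts": joint torques, N m; "eef_pos": TCP position; "tool_rot": TCP orientation; "ft_force": force on the tool from outside, world axes, zero at the start; "torque": the same for the moment, N m; "finger_gap": finger opening in mm.
Only numpy, scipy, OpenCV 4.12 (cv2) and the standard library are available. Lean on these libraries where they do the work, as an engineer would, in place of code of your own. Each camera call takes 0.05 s, during which the arm holds its last target.

## Working session

There is one attempt and no reset: what is moved stays moved. The work goes in short steps, each a Python script; the robot and the scene stay as the last script left them, time stands still between calls to the robot, and variables do not carry over. Pictures are saved under pics/ and viewed, and the job is handed in when it is done.

```bash
ls; mkdir -p pics
python3 - <<'E'
from workcell import *
import cv2, numpy as np
for n in ("top","side"):
    c=camera(n); cv2.imwrite(f"pics/{n}0.png",c["image"]); np.savez(f"{n}0.npz",**c)
    print(n,c["fx"],c["fy"],c["cx"],c["cy"],[k for k in c],np.round(c["cam_to_world"],3).tolist())
s=read_state(); print(s["time"],s["eef_pos"],s["tool_rot"],s["ft_force"],s["finger_gap"],grip_point_offset)
E
```

```text
pics
top 406.9138053898841 406.9138053898841 278.7538587151555 205.91130604461736 ['image', 'range_z', 'fx', 'fy', 'cx', 'cy', 'cam_to_world'] [[-0.009, 0.999, -0.042, 521.497], [-1.0, -0.009, -0.016, -22.194], [-0.016, 0.041, 0.999, 1310.574], [0.0, 0.0, 0.0, 1.0]]
side 383.60456079474426 383.60456079474426 282.46856760824113 212.19503724212487 ['image', 'range_z', 'fx', 'fy', 'cx', 'cy', 'cam_to_world'] [[0.951, 0.245, -0.186, 405.504], [-0.308, 0.749, -0.586, -587.247], [-0.005, 0.615, 0.788, 863.888], [0.0, 0.0, 0.0, 1.0]]
0.1 [242.02415133 575.91896816 230.78070459] [[ 3.87425928e-01  9.21900765e-01 -3.59477785e-04]
 [ 9.21900250e-01 -3.87426092e-01 -9.75978061e-04]
 [-1.03902599e-03  4.67165463e-05 -9.99999459e-01]] [ 0.86702084 -0.70933191  0.82560925] 85.33018172611835 -18.700000000000003
```

View pics/top0.png

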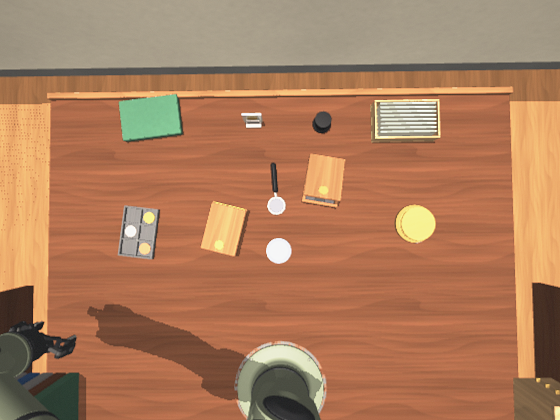

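View pics/side0.png

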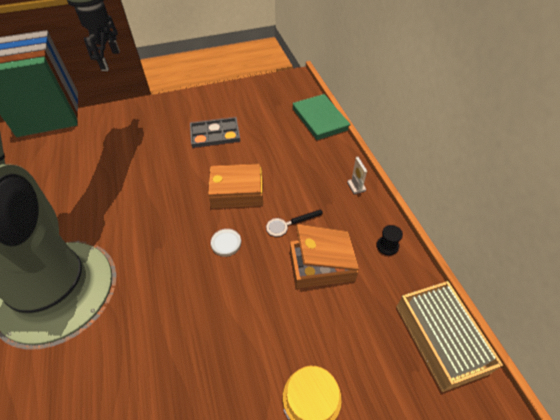

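The top view shows the ajar case on the right, with its pad near (323,190) and a dark gap at its front edge. The shut case is on the left, with its pad near (219,244). The magnifier lies between them and the capsule is at (279,250). Next I'll measure both pads and the lid planes.

```bash
cat > vis.py <<'E'
import numpy as np, cv2
def cloud(c):
    h,w=c["range_z"].shape; u,v=np.meshgrid(np.arange(w),np.arange(h)); d=c["range_z"].astype(float)
    P=np.stack([(u-c["cx"])/c["fx"]*d,-(v-c["cy"])/c["fy"]*d,-d],-1)
    T=np.array(c["cam_to_world"]); return P@T[:3,:3].T+T[:3,3]
E
python3 - <<'E'
from vis import *
for n,rois in (("top",{"A":(300,150,350,212),"B":(198,197,250,260)}),("side",{"A":(285,220,362,292),"B":(203,160,268,210)})):
    c=dict(np.load(f"{n}0.npz")); X=cloud(c); im=c["image"]; hsv=cv2.cvtColor(im,cv2.COLOR_BGR2HSV)
    if n=="top": print("table",np.round(X[[280,280,160],[200,350,200]],1).tolist())
    for k,(u0,v0,u1,v1) in rois.items():
        sl=(slice(v0,v1),slice(u0,u1)); x=X[sl]; h=hsv[sl]
        up=(x[...,2]>45)&(c["range_z"][sl]>0)
        m=(h[...,0]>=20)&(h[...,0]<=32)&(h[...,1]>130)&(h[...,2]>200)&up
        nl,lab,st,ce=cv2.connectedComponentsWithStats(m.astype(np.uint8))
        for i in range(1,nl):
            if st[i,4]>8: print(n,k,"pad",ce[i]+[u0,v0],st[i,4],np.round(x[lab==i].mean(0),1))
        p=x[up]; 
        A=np.c_[p[:,:2],np.ones(len(p))]; w=np.ones(len(p),bool)
        for _ in range(5):
            co=np.linalg.lstsq(A[w],p[w,2],rcond=None)[0]; r=p[:,2]-A@co; w=abs(r)<4
        q=p[w].astype(np.float32); rect=cv2.minAreaRect(q[:,:2])
        print(n,k,"plane",np.round(co,3),"slope",np.arctan(np.hypot(*co[:2])),"dir",np.degrees(np.arctan2(co[1],co[0])),w.sum(),len(w),"rect",np.round(rect[0],1),np.round(rect[1],1),rect[2],"z",q[:,2].min(),q[:,2].max())
E
```

```text
table [[340.9, 253.1, 3.4], [337.9, -225.8, 3.7], [727.5, 253.3, 1.6]]Traceback (most recent call last):
  File "<stdin>", line 16, in <module>
cv2.error: OpenCV(4.12.0) /io/opencv/modules/imgproc/src/convhull.cpp:143: error: (-215:Assertion failed) total >= 0 && (depth == CV_32F || depth == CV_32S) in function 'convexHull'
```

```bash
cat > m.py <<'E'
from vis import *
import sys
tag=sys.argv[1] if len(sys.argv)>1 else "0"
for n,rois in (("top",{"A":(300,150,350,212),"B":(198,197,250,260)}),("side",{"A":(285,220,362,292),"B":(203,160,268,210)})):
    c=dict(np.load(f"{n}{tag}.npz")); X=cloud(c); im=c["image"]; hsv=cv2.cvtColor(im,cv2.COLOR_BGR2HSV)
    for k,(u0,v0,u1,v1) in rois.items():
        sl=(slice(v0,v1),slice(u0,u1)); x=X[sl]; h=hsv[sl]
        up=(x[...,2]>45)&(c["range_z"][sl]>0)
        m=(h[...,0]>=20)&(h[...,0]<=32)&(h[...,1]>130)&(h[...,2]>200)&up
        nl,lab,st,ce=cv2.connectedComponentsWithStats(m.astype(np.uint8))
        for i in range(1,nl):
            if st[i,4]>8: print(n,k,"pad",ce[i]+[u0,v0],st[i,4],np.round(x[lab==i].mean(0),1))
        p=x[up]; 
        A=np.c_[p[:,:2],np.ones(len(p))]; w=np.ones(len(p),bool)
        for _ in range(8):
            co=np.linalg.lstsq(A[w],p[w,2],rcond=None)[0]; r=p[:,2]-A@co; w=abs(r)<4 if w.sum()<len(w) else abs(r)<10
        q=np.ascontiguousarray(p[w],dtype=np.float32); rect=cv2.minAreaRect(np.ascontiguousarray(q[:,:2]))
        print(n,k,"plane",np.round(co,3),"slope",np.arctan(np.hypot(*co[:2])),"dir",np.degrees(np.arctan2(co[1],co[0])),w.sum(),len(w),"rect",np.round(rect[0],1),np.round(rect[1],1),rect[2],"z",q[:,2].min(),q[:,2].max())
E
python3 m.py
```

```text
top A plane [-4.28000e-01  8.00000e-02  3.84917e+02] slope 0.41055310167073045 dir 169.41192652862932 1392 1613 rect [ 661.5 -140.5] [109.5 135. ] 79.7953109741211 z 58.01155 121.259834
top B plane [-5.0000e-03  2.0000e-03  6.4133e+01] slope 0.005168960550470818 dir 162.74096536265597 1502 1742 rect [505.7 171.4] [109.8 145.3] 75.57339477539062 z 57.672977 66.10493
side A pad [310.         242.81034483] 58 [ 616.7 -133.4  109.9]
side A plane [-4.29000e-01  7.90000e-02  3.83594e+02] slope 0.411165090897115 dir 169.55421187248976 1980 2201 rect [ 658.4 -143.7] [110.7 135.7] 79.59928131103516 z 57.139973 120.20415
side B pad [216.88636364 178.5       ] 44 [454.5 182.5  62.5]
side B plane [-5.0000e-03  4.0000e-03  6.2779e+01] slope 0.006198205874644274 dir 140.2283558425055 1455 1616 rect [501.8 168.3] [114.4 146. ] 75.5537109375 z 56.849503 65.04745
```

Both cameras agree. Case A's yaw is about -10.3°, its lid is at 0.41 rad, and the pad is at (616,-134,110), where the model gives z = 109.6. When shut, that pad should be at (601,-131,62). Case B's yaw is about -14.4° and its pad is at (456,182,62). I'll press A now.

```bash
cat > rb.py <<'E'
from workcell import *
import numpy as np, cv2
def R(yaw):
    a=np.radians(yaw+90); x=np.array([np.cos(a),np.sin(a),0]); z=np.array([0,0,-1.]); return np.c_[x,np.cross(z,x),z]
def st(l=""):
    s=read_state(); print(l,"t%.2f"%s["time"],"pos",np.round(s["eef_pos"],1),"F",np.round(s["ft_force"],1),"gap",round(s["finger_gap"],1))
def snap(tag):
    for n in ("top","side"):
        c=camera(n); cv2.imwrite(f"pics/{n}{tag}.png",c["image"]); np.savez(f"{n}{tag}.npz",**c)
E
python3 - <<'E'
from rb import *
clamp(); st("clamped")
movep([616,-134,190],R(-10.3)); st("above")
movel([616,-134,125]); st("near")
g=movel([602.5,-131.5,68],max_speed=50,guard=15); st(f"down {g}")
E
```

```text
clamped t0.87 pos [242.1 576.2 231.3] F [ 0.1 -0.3 -0.7] gap 0.1
above t3.69 pos [ 616.2 -133.1  190. ] F [ 0.3  0.5 -0.2] gap -0.3
near t4.28 pos [ 616.3 -134.   125.5] F [0.6 0.  0.3] gap 0.1
down False t5.60 pos [ 602.8 -131.6   68.3] F [2.5 0.4 2.1] gap 0.2
```

```bash
python3 - <<'E'
from rb import *
g=movel([601,-131.3,50],max_speed=15,guard=9); st(f"press {g}")
wait(0.2); st("hold")
movel([601,-131.3,85],max_speed=80); st("up")
movel([601,-131.3,190],max_speed=200); st("clear")
snap("1")
E
python3 m.py 1
```

```text
press True t6.33 pos [ 601.8 -131.4   58.3] F [-2.6  0.3 11. ] gap -0.5
hold t6.53 pos [ 601.8 -131.4   58.3] F [-1.8  1.  10.9] gap 0.3
up t7.02 pos [ 601.1 -131.2   85.3] F [ 0.  -0.7 -0.6] gap -0.2
clear t7.69 pos [ 600.6 -131.1  189.3] F [ 0.4 -0.9 -0.6] gap 0.1
top A plane [-1.574000e+00 -9.160000e-01  1.411727e+03] slope 1.0686178010423255 dir -149.81768000639886 306 2625 rect [594.9 -92.7] [ 56.9 105.8] 47.968345642089844 z 515.1306 624.3368
top B plane [-5.0000e-03  2.0000e-03  6.4227e+01] slope 0.005171758803243881 dir 162.3749949693009 1531 1745 rect [506.2 171. ] [110.5 146.6] 75.84795379638672 z 57.680138 66.31919
side A plane [-2.0000e-03  1.0000e-03  6.2675e+01] slope 0.0022874539540188523 dir 141.68984157383505 2275 2532 rect [ 649.  -141.1] [112.6 145.7] 79.88330078125 z 57.26297 65.37797
side B pad [216.97826087 178.39130435] 46 [454.8 182.7  62.7]
side B pad [261.  183.5] 14 [571.1 135.6  50.6]
side B plane [-5.0000e-03  5.0000e-03  6.2646e+01] slope 0.006988574704388122 dir 132.78335113837565 1450 1598 rect [501.9 168.5] [113.8 146.1] 74.80805969238281 z 56.77644 65.268486
```

A's lid now reads level (slope 0.002, z = 62.7), and the stop came at z = 58.3 with 11 N. Next is B.

```bash
python3 - <<'E'
from rb import *
movep([456,182,150],R(-14.4)); st("above")
movel([456,182,70],max_speed=100); st("near")
g=movel([456,182,50],max_speed=15,guard=9); st(f"press {g}")
wait(0.2); st("hold")
movel([470.5,178.3,112],max_speed=100); st("up")
movel([470.5,178.3,210],max_speed=200); 
movep([420,0,260],R(0)); st("clear")
snap("2")
E
python3 m.py 2
```

```text
above t9.10 pos [456.8 181.2 150.1] F [-0.1 -0.9  0.6] gap 0.1
near t10.05 pos [456.3 182.   70.5] F [-0.3 -0.6  0.7] gap 0.0
press True t10.88 pos [455.7 182.1  58.2] F [-3.3  0.3 17. ] gap 0.0
hold t11.08 pos [455.7 182.2  58.2] F [-2.9  0.3 15.1] gap -0.2
up t11.80 pos [470.1 178.3 111.5] F [ 0.   0.8 -0.2] gap -0.3
clear t13.23 pos [4.200e+02 3.000e-01 2.594e+02] F [ 0.5 -0.9 -0.6] gap -0.0
top A plane [-6.0000e-03 -0.0000e+00  6.5611e+01] slope 0.005941508062428949 dir -176.9603983885727 1504 1718 rect [ 653.  -138.8] [109.8 146. ] 79.95450592041016 z 57.474144 66.029396
top B plane [-4.11000e-01  8.90000e-02  2.86384e+02] slope 0.39835415217481773 dir 167.8409276292654 1475 1834 rect [514. 169.] [110.3 135.5] 75.32539367675781 z 59.00899 118.977455
side A pad [302.8875 254.5875] 80 [ 601.5 -131.6   62.5]
side A plane [-5.0000e-03  2.0000e-03  6.4576e+01] slope 0.00502381658903495 dir 161.49634748583892 2269 2423 rect [ 649.3 -141. ] [111.4 146.5] 80.28146362304688 z 56.985672 65.38468
side B pad [219.80487805 166.6097561 ] 41 [468.6 179.5 108.8]
side B plane [ -0.574  -0.762 501.315] slope 0.7619113989098947 dir -126.99219214892541 143 1623 rect [494.5  70.5] [192.7 134.1] 80.79215240478516 z 58.5958 274.74756
```

View pics/top2.png

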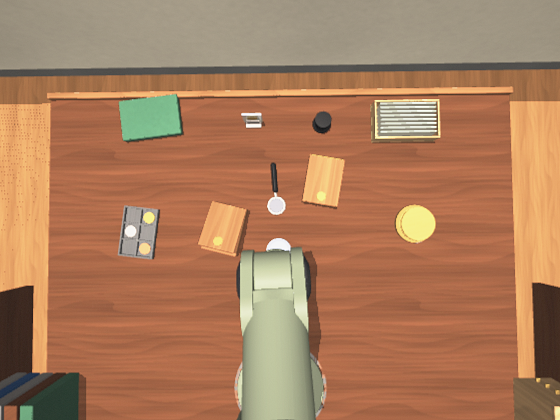

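View pics/side2.png

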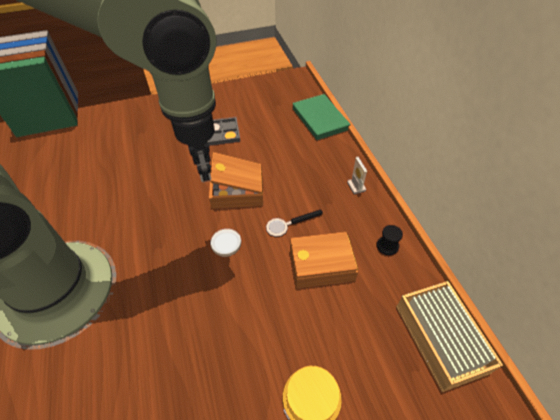

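The right-hand case (A) is shut, with its pad at (303,255) in the side view. The left-hand case (B) is ajar, with its pad at (220,167). The capsule, magnifier, tray and scale are at the same pixels as before, and the gripper is clear at z = 259.

```bash
python3 -c "
from rb import *
finish_job()"
```

```text
the job is handed in; nothing more can be done
```

Both presses worked, in the order asked: the lid that was ajar (case A, right) is now latched shut, and the other (case B, left) has sprung open. I handed the job in at about 13 s of the 38 s allowed, with the gripper clear of everything.

| | Case A, pressed first | Case B, pressed second |
|---|---|---|
| Press at the pad | About 11 N | About 15–17 N |
| Stop height | 58.3 mm (62 − 4 mm expected) | 58.2 mm |
| Lid after letting go | Level, slope 0.005 rad, about 62.5 mm high at the pad | 0.40 rad |

- **Lid A:** it was still shut in the last pictures, about 6 s after I let go.
- **Other things on the shelf:** the capsule, magnifier, tray and scale look unmoved. I compared the before and after pictures by eye and did not measure their positions.
- **Failed checks:** the automatic plane fit gave no usable value twice because the arm was in the way: case A from the top camera after its press, and case B from the side camera at the end. The other camera gave a clear reading each time.

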